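# Line up the loose lever's hinge knuckle on the hand press and hold it for pinning

### The arm

A 7-joint arm with a two-finger parallel gripper is mounted at the origin on a cart in front of the work surface, level with it; the furniture and walls round the work are solid. World frame = base frame: x ahead of the robot, y to its left, z up, the work surface at z = 0. Lengths are in m, angles in rad, forces in N, time in s.
With the tool pointing down it reaches from about 0.425 to 0.925 m from the base axis. Payload 6.8 kg.
Tool frame: the origin (TCP) lies on the mounting face of the last link; the fingertips stand 173 mm ahead of it and the grasp point (between the pads) lies 155 mm ahead of it; z points along the fingers, y is the line along which they close (so a half turn about z gives the same grasp; the last joint's range is limited). The gripper opens to 85 mm and grips with 20 to 120 N. Pads are 22 mm wide; open, the fingers measure 114 mm over their backs; the gripper's body (76 mm by 85 mm) begins 54 mm behind the grasp point. The pads swing forward as they close: fully open they stand 13 mm farther back than shut.
Start: joints at [-1.391, 0.477, 0.022, 1.555, -0.011, 1.109, -0.083], TCP at [0.192, 0.647, 0.405] pointing down, gripper open.
Joint ranges: [-2.96, 2.96], [-0.34, 2.1], [-1.41, 1.46], [0.24, 2.44], [-1.37, 4.51], [0.17, 1.92], [-2.96, 2.96]. Speed limits (rad/s): [2.39, 2.39, 3.14, 3.14, 3.14, 3.14, 3.14].

### API

Orientations are given as a unit quaternion [w, x, y, z].
In Python, from station import bot gives the robot as it stands. The module is installed in compiled form; this text tells all that it offers.
- The arm moves only by the shell command python3 -m pendant 'ROWS' [FORCE]. ROWS is JSON, a list of rows, each a list of 5 numbers: the finger opening in m, from 0 to 0.0854, then the shift along the tool's x, y, z in m, then the turn about the tool's z in degrees. In form: [[jaw, x, y, z, yaw], ...]. A call has 1 to 12 rows; each row shifts and turns the commanded pose from where the row before left it, along the tool's axes as they then stand; what a row does not reach is not made up. A row lasts 1/12 s, in which the tool goes at most 41.7 mm and 7.16 degrees, less where a joint would pass 70% of its speed; a pose out of reach is approached as far as the arm can. A call with a gripper value outside its range is refused whole. The fingers move at their own pace and stop on an object; FORCE is the grip in N (left out, the last holds). Time passes only in rows, so rows that do not move let the fingers close. It gives the time, the measured TCP pose, the force, the opening and the grip force at its end, in the units of the state.
- bot.get_obs(): the state, without advancing time (a new reading comes with each control period).
- bot.read_camera(name): name is "side" or "top" or "wrist"; returns (picture, depth): 400x640x3 uint8, blue, green, red; 400x640 float32, m along the optical axis (not along the pixel's ray), 0 where there is no reading.
- bot.camera_model(name): a dict with "intrinsics" (3x3 intrinsics, pixels), "dist_coeffs" ([k1, k2, p1, p2, k3] as OpenCV has them; the pictures are not rectified), "R" (3x3) and "t" (3): a world point X has camera coordinates R X + t. Camera axes: x right, y down, z forward; pixel columns grow to the right and rows downward; lengths in m; the calibration is good to about 2 mm. A picture is of the moment at which its call begins: read the wrist's pose just before it. camera_model takes no time and is no camera call; for the wrist camera it gives the pose at the moment of the call.
- bot.hand_in(): hands the job in; it is judged then, once.
Trained networks look in the newest picture that a camera, given by its name, has taken for a name from the list of things; names that differ only in an ending like _2 or _b are one class to them, and where a whole thing is asked for, a point or a joint stands for the part that bears it (a point fixed in the world has none). Each returns a list of dicts, best first, with "score" (0 to 1); they miss things now and then, are a little off and sometimes report something else, mostly with a low value. They report only what shows in the picture. A call takes as long as a camera call.
- bot.boxes_of(name, camera): "at" ([column, row] in pixels, amid what is visible of it).
- bot.trace(name, camera): "mask" (400x640 bool, what is visible of it) and "at" ([column, row] in pixels, amid what is visible of it).
- bot.pinpoint(name, camera): "at" ([column, row] in pixels: a listed point, or the origin of a listed thing).
The state is a dict: "t": time; "q": joint angles; "joint_vel": joint speeds; "joint_torque": joint torques, N m; "eef_pos": TCP position; "tool_rot": TCP orientation; "contact_force": force on the tool from outside, world axes, zero at the start; "torque": the same for the moment, N m; "gripper_width": opening from 0.0 (shut) to 1.0 (fully open); "grasp_force": force on a finger pad.
Only numpy, scipy, OpenCV 4.12 (cv2) and the standard library are available. Lean on these libraries where they do the work, as an engineer would, in place of code of your own. Each camera call takes 0.05 s, during which the arm holds its last target. There are 200 camera calls.

### The job

The pin of the small hand press is parked in its empty hinge: draw it out and lay it in the shallow steel tray. Then take the loose lever, bring its knuckle in between the two knuckles on the press post with the handle pointing away from the post and about level, and line the holes up so well that I could slide the pin straight through. Finish while still holding the lever there in the air, without pressing it against the press, and leave everything else on the table where it is.

Things in the scene. Friction and masses are not known exactly. Their poses are not given: they have to be found in the camera images.
- press_hole (a point): Middle of the 32 mm gap between the two steel knuckles (rings 26 mm outside, bore 12 mm, 14 mm wide) on the near face of the press post; on the hinge axis, 75 mm above the table. y: hinge axis; x: from the gap into the post (leaf on its face begins 17 mm from the axis); z up. Nothing stands above the gap; below it is only the board.
- press: Hand press, fixed to the table: white board 150 x 120 x 12 mm, from 90 mm before the hinge axis (-x) to 60 mm behind, with an upright aluminium post (jamb block, 36 x 60 mm, top 94 mm above the table) at its far end. Origin on the table top under the hinge axis; axes as press_hole.
- pin_head (a point): Centre of the hinge pin's head, a black cylinder 22 mm across and 22 mm long. A steel rod 8 mm thick runs from it along the pin's -y. At the start the rod lies loosely in both knuckles, head on the press's +y side, 55 mm from the gap's middle, about 2 mm below the hinge axis, 14 mm clear of the knuckle. Pull it 70 mm or more along the press's +y to free it; nothing locks it.
- pin_tip (a point): The tip of the hinge pin, 93 mm from the head's centre; axes as for the pin (x, y along the rod towards the head, z).
- pin: The hinge pin; its origin lies on its axis 55 mm from the head's centre and 38 mm from its tip.
- tray: Shallow open steel tray fixed to the table, 110 (x) x 140 (y) x 15 mm high, walls and floor 3 to 5 mm thick; origin at the centre of its underside.
- lever_grip (a point): Grip point and about balance point of the lever (0.28 kg), centre of its section. Wooden handle from 70 mm behind it to 40 mm ahead, 26 mm wide (y), 32 mm high (z); it lies on the table, this point 16 mm up. x: along the lever to its knuckle; z up. Ahead of the handle: steel leaf 24 mm wide, 8 mm thick, the knuckle at its end.
- lever_hole (a point): Centre of the lever's knuckle hole, 90 mm ahead of lever_grip along the lever's x axis and at the same height. The knuckle is a steel ring 26 mm outside, bore 14 mm, 26 mm wide along y (the hole's axis), so it has 3 mm play on each side in the press's gap.
- lever: The lever; its origin lies 16 mm below lever_grip, axes as for lever_grip.
- roll: Bystander: white roll of labels, 75 x 67 x 30 mm, to be left where it is. Origin under its centre.
- wedge: Bystander: small cheese wedge, 43 x 56 x 34 mm, to be left where it is. Origin under its centre.
- tape: Bystander: roll of brown tape, 92 x 90 x 48 mm, to be left where it is. Origin under its centre.

How it is judged:
On the way, in this order (a step that is already met when the one before it is completed fails the run):
1. the pin is out of the hinge, lies in the tray and is let go (x of pin_head in the frame of tray between -0.056 and 0.056 m and y of pin_head in the frame of tray between -0.071 and 0.071 m and z of pin_head in the frame of tray between -0.005 and 0.03 m and x of pin_tip in the frame of tray between -0.056 and 0.056 m and y of pin_tip in the frame of tray between -0.071 and 0.071 m and z of pin_tip in the frame of tray between -0.005 and 0.03 m and contact force between the fingers and pin below 0.1 N), for 0.2 s.
2. the lever is lifted in the gripper (height (world z) of lever_grip above 0.06 m and contact force between the fingers and lever above 2 N), for 0.2 s.
At the end, for the whole second after the job is handed in: Lever gripped (over 4 N), its hole within 3.5 mm of the press hole axis (x, z), 5 mm along it, axes parallel to 0.1 rad, level to 0.2 rad, handle away from the post, grip over 50 mm up, under 4 N on the press, still. The pin lies at rest, let go, wholly within the tray (all of step 1 and x of lever_hole in the frame of press_hole between -0.0035 and 0.0035 m and y of lever_hole in the frame of press_hole between -0.005 and 0.005 m and z of lever_hole in the frame of press_hole between -0.0035 and 0.0035 m and angle between the y axis of lever and the y axis of press, either way round below 0.1 rad and angle between lever's own z axis and vertical below 0.2 rad and x of lever_grip in the frame of press below -0.05 m and contact force between the fingers and lever above 4 N and contact force between lever and press below 4 N and linear speed of each of lever, pin below 0.02 m/s and height (world z) of lever_grip above 0.05 m); the arm keeps its last pose, push and grip.
It fails at once if the label roll is moved by more than 30 mm (distance of roll from where it was at the start of the episode above 0.03 m).
It fails at once if the cheese wedge is moved by more than 30 mm (distance of wedge from where it was at the start of the episode above 0.03 m).
It fails at once if the tape roll is moved by more than 30 mm (distance of tape from where it was at the start of the episode above 0.03 m).
It also fails if it takes over 59 s, if anything falls off the work surface, if the arm or the gripper's body presses on something with over 40 N, if the wrist force passes 120 N, or if a joint passes its speed limit or range.

## Working session

There is one attempt and no reset: what is moved stays moved. The work goes in short steps, Python scripts to look and compute and a shell command to move; the robot and the scene stay as the last step left them, time stands still between calls to the robot, and variables do not carry over. Pictures are saved under pics/ and viewed, at most 10 in all, crops included, and the job is handed in when it is done.

```bash
mkdir -p pics; cat > h.py <<'E'
import numpy as np, cv2
from scipy.spatial.transform import Rotation as Ro
from station import bot
def cam(n):
    m=bot.camera_model(n); return [np.array(m[k],float) for k in("intrinsics","dist_coeffs","R","t")]
def ray(n,px,m=None):
    K,d,R,t=m or cam(n)
    u=cv2.undistortPoints(np.array([[px]],float),K,d)[0,0]
    return -R.T@t, R.T@np.array([u[0],u[1],1.])
def atz(n,px,z,m=None):
    o,v=ray(n,px,m); return o+v*(z-o[2])/v[2]
def atd(n,px,D,m=None):
    o,v=ray(n,px,m); c,r=int(round(px[0])),int(round(px[1]))
    return o+v*np.median(D[r-1:r+2,c-1:c+2])
def tri(obs):
    A=0;b=0
    for o,v in obs:
        v=v/np.linalg.norm(v);P=np.eye(3)-np.outer(v,v);A=A+P;b=b+P@o
    return np.linalg.solve(A,b)
def tool():
    s=bot.get_obs();w,x,y,z=s["tool_rot"];return s,np.array(s["eef_pos"]),Ro.from_quat([x,y,z,w]).as_matrix()
E
python3 - <<'E'
from h import *
np.set_printoptions(precision=4,suppress=True)
s,p,R=tool();print(s["t"],p,R)
Z=dict(press_hole=.075,pin_head=.073,pin_tip=.073,lever_grip=.016,lever_hole=.016,tray=0,press=0,lever=0,roll=0,wedge=0,tape=0)
for n in("top","side"):
    P,D=bot.read_camera(n);cv2.imwrite(f"pics/{n}0.png",P);m=cam(n);print(n,"cam at",-m[2].T@m[3])
    for k,z in Z.items():
        for r in bot.pinpoint(k,n)[:1]: print(k,np.round(r["at"]),round(r["score"],2),atz(n,r["at"],z,m))
print(bot.get_obs()["t"])
E
```

```text
0.0 [0.1915 0.647  0.4037] [[-0.9589  0.2838 -0.0003]
 [ 0.2838  0.9589 -0.0018]
 [-0.0002 -0.0019 -1.    ]]
top cam at [0.4636 0.023  1.0305]
press_hole [358. 164.] 0.59 [ 0.645  -0.0608  0.075 ]
pin_head [336. 177.] 0.65 [ 0.6126 -0.005   0.073 ]
pin_tip [370. 161.] 0.56 [ 0.6532 -0.0922  0.073 ]
lever_grip [355. 254.] 0.82 [ 0.4176 -0.057   0.016 ]
lever_hole [317. 262.] 0.69 [0.395 0.042 0.016]
tray [271. 169.] 0.77 [0.6442 0.1692 0.    ]
press [354. 170.] 0.79 [ 0.6431 -0.0558  0.    ]
lever [351. 250.] 0.82 [ 0.4251 -0.0487  0.    ]
roll [286. 240.] 0.67 [0.4515 0.1249 0.    ]
wedge [310. 128.] 0.46 [0.7601 0.0638 0.    ]
tape [252. 258.] 0.67 [0.4027 0.2178 0.    ]
side cam at [-0.013  -0.406   0.7697]
press_hole [373. 201.] 0.55 [ 0.6415 -0.0569  0.075 ]
pin_head [347. 198.] 0.53 [ 0.6191 -0.0036  0.073 ]
pin_tip [308. 282.] 0.69 [ 0.3888 -0.0713  0.073 ]
lever_grip [309. 283.] 0.86 [ 0.4208 -0.047   0.016 ]
lever_hole [268. 271.] 0.95 [0.3953 0.0404 0.016 ]
tray [296. 192.] 0.83 [0.6329 0.156  0.    ]
press [368. 226.] 0.94 [ 0.6363 -0.0532  0.    ]
lever [308. 285.] 0.85 [ 0.4235 -0.041   0.    ]
roll [253. 243.] 0.98 [0.4437 0.1282 0.    ]
wedge [354. 178.] 0.78 [0.7614 0.0666 0.    ]
tape [208. 237.] 0.75 [0.4001 0.2248 0.    ]
1.2
```

```bash
python3 -c "
import cv2
a=cv2.imread('pics/top0.png')[90:300,220:420];b=cv2.imread('pics/side0.png')[140:320,190:430]
a=cv2.resize(a,None,fx=2.8,fy=2.8)[:590];b=cv2.resize(b,None,fx=3.3,fy=3.3)
cv2.imwrite('pics/a.png',a);cv2.imwrite('pics/b.png',b)"
```

```text
(no output)
```

View pics/a.png

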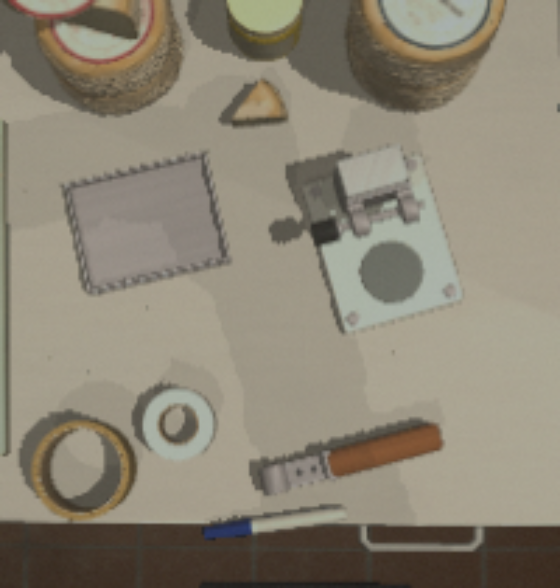

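View pics/b.png

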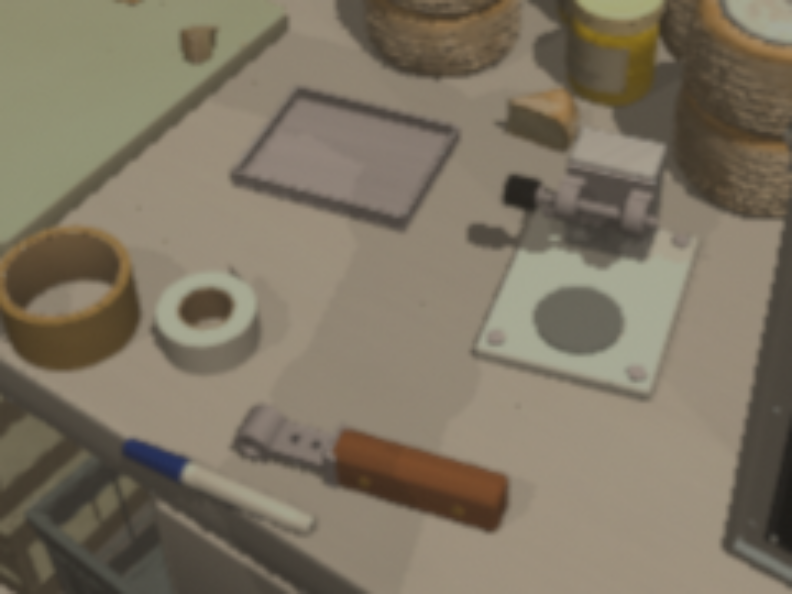

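The top crop shows the pin head at about (336,172) full-frame, left of the post. The tray is at (271,169) and the lever at the bottom with its knuckle to the left. The press and tray look nearly parallel, yaw about 0.23. The side crop agrees, and there is free room around the head. Next I'll get the yaws.

```bash
cat > yaw.py <<'E'
from h import *
np.set_printoptions(precision=4,suppress=True)
def rect(name,n,z):
    m=cam(n);r=bot.trace(name,n)[0]
    ys,xs=np.nonzero(r["mask"])
    w=np.array([atz(n,(x,y),z,m)[:2] for x,y in zip(xs,ys)],np.float32)
    return r["score"],w,cv2.minAreaRect(w)
if __name__=="__main__":
    for n in("top","side"):
        bot.read_camera(n)
        for k,z in(("tray",.012),("lever",.02),("pin",.073)):
            s,w,r=rect(k,n,z);c=w-w.mean(0);e=np.linalg.eigh(c.T@c)[1][:,1]
            print(n,k,round(s,2),r,"principal",np.degrees(np.arctan2(e[1],e[0])))
    # board: white pixels near z=.012
    for n in("top","side"):
        P,D=bot.read_camera(n);m=cam(n);K,d,R,t=m;r=bot.trace("press",n)[0]
        ys,xs=np.nonzero(r["mask"]);W=[]
        for x,y in zip(xs,ys):
            if D[y,x]>0:
                o,v=ray(n,(x,y),m);W.append(o+v*D[y,x])
        W=np.array(W);b=W[abs(W[:,2]-.012)<.006];tp=W[abs(W[:,2]-.094)<.006]
        print(n,"board",cv2.minAreaRect(b[:,:2].astype(np.float32)),"posttop",len(tp),cv2.minAreaRect(tp[:,:2].astype(np.float32)),tp.mean(0))
E
python3 yaw.py
```

```text
top tray 0.76 ((0.6420899629592896, 0.16403090953826904), (0.10998845100402832, 0.14176766574382782), 13.479059219360352) principal 102.46154
top lever 0.74 ((0.4187851548194885, -0.033278197050094604), (0.027553249150514603, 0.17391365766525269), 15.407208442687988) principal 105.071655
top pin 0.7 ((0.6326379776000977, -0.030032929033041), (0.01937827467918396, 0.07544024288654327), 18.824140548706055) principal 106.85415
side tray 0.97 ((0.6364433169364929, 0.15977047383785248), (0.12379387766122818, 0.14750397205352783), 12.526408195495605) principal 98.60229
side lever 0.76 ((0.4149269461631775, -0.03410536050796509), (0.04317396879196167, 0.17449118196964264), 14.327648162841797) principal 104.80105
side pin 0.76 ((0.6323190927505493, -0.030303768813610077), (0.03004295565187931, 0.07709138840436935), 25.32954978942871) principal 106.78769
top board ((0.6245080232620239, -0.061346739530563354), (0.15080830454826355, 0.1211530938744545), 16.99762535095215) posttop 402 ((0.6615162491798401, -0.05000222474336624), (0.062267791479825974, 0.060480643063783646), 15.329046249389648) [ 0.6696 -0.0479  0.0939]
side board ((0.6201859712600708, -0.06285816431045532), (0.1512775868177414, 0.11775480955839157), 16.461458206176758) posttop 316 ((0.6600757837295532, -0.05241096392273903), (0.06714843958616257, 0.05659525841474533), 22.048503875732422) [ 0.6682 -0.0499  0.0922]
```

```bash
R='[0.0854,-0.0249,-0.021,0.0025,0]'; cat >> h.py <<'E'
def togo(g,yaw,grip=.155):
    """shift in tool axes (mm) to bring grasp point to g, and tool-yaw turn (deg) so tool y lies at world yaw (mod 180)"""
    s,p,R=tool();d=R.T@(np.array(g)-R[:,2]*grip-p)
    cur=np.degrees(np.arctan2(R[1,1],R[0,1]));a=(cur-yaw+90)%180-90
    print("t",s["t"],"tcp",np.round(p,4),"shift mm",np.round(d*1000,1),"turn",round(a,2),"q",np.round(s["q"],2),"F",np.round(s["contact_force"],1),"w",round(s["gripper_width"],3),"gf",round(s["grasp_force"],1),"tilt",np.round(R[:,2],3))
E
python3 -m pendant '[[0.0854,-0.0249,-0.021,0.0025,0],[0.0854,-0.0249,-0.021,0.0025,0],[0.0854,-0.0249,-0.021,0.0025,0],[0.0854,-0.0249,-0.021,0.0025,0],[0.0854,-0.0249,-0.021,0.0025,0],[0.0854,-0.0249,-0.021,0.0025,0],[0.0854,-0.0249,-0.021,0.0025,0],[0.0854,-0.0249,-0.021,0.0025,0],[0.0854,-0.0249,-0.021,0.0025,0],[0.0854,-0.0249,-0.021,0.0025,0],[0.0854,-0.0249,-0.021,0.0025,0],[0.0854,-0.0249,-0.021,0.0025,0]]' 60
python3 -m pendant '[[0.0854,-0.0249,-0.021,0.0025,0],[0.0854,-0.0249,-0.021,0.0025,0],[0.0854,-0.0249,-0.021,0.0025,0],[0.0854,-0.0249,-0.021,0.0025,0],[0.0854,-0.0249,-0.021,0.0025,0],[0.0854,-0.0249,-0.021,0.0025,0],[0.0854,-0.0249,-0.021,0.0025,0],[0.0854,-0.0249,-0.021,0.0025,0],[0.0854,-0.0249,-0.021,0.0025,0],[0.0854,-0.0249,-0.021,0.0025,0],[0.0854,-0.0249,-0.021,0.0025,0],[0.0854,-0.0249,-0.021,0.0025,0]]'
python3 -m pendant '[[0.0854,0,0,0,7.1],[0.0854,0,0,0,7.1],[0.0854,0,0,0,7.1],[0.0854,0,0,0,7.1],[0.0854,0,0,0,7.1],[0.0854,0,0,0,7.1],[0.0854,0,0,0,7.1],[0.0854,0,0,0,7.1],[0.0854,0,0,0,0]]'
python3 - <<'E'
from h import *
np.set_printoptions(precision=4,suppress=True)
togo((.621,-.005,.083),16.7)
m=cam("wrist");P,D=bot.read_camera("wrist");cv2.imwrite("pics/w1.png",P)
print("wcam",-m[2].T@m[3],m[2][2])
for k,z in dict(pin_head=.073,press_hole=.075,pin_tip=.073,tray=0).items():
    for r in bot.pinpoint(k,"wrist")[:2]: print(k,r["at"],r["score"],atz("wrist",r["at"],z,m))
r=bot.trace("pin","wrist")
if r: print("pin",r[0]["at"],r[0]["score"])
E
```

```text
t: 2.8
eef_pos: [0.4073, 0.3194, 0.3749]
tool_rot: [0.0, 0.143, 0.99, 0.0]
contact_force: [0.6, 0.0, -0.1]
gripper_width: 0.999
grasp_force: 0.0
t: 3.8
eef_pos: [0.6223, -0.007, 0.3447]
tool_rot: [0.0, 0.143, 0.99, 0.0]
contact_force: [0.7, 0.8, -0.2]
gripper_width: 1.003
grasp_force: 0.0
t: 4.55
eef_pos: [0.6216, -0.0053, 0.3446]
tool_rot: [0.0, 0.598, 0.801, -0.0]
contact_force: [-0.3, 0.2, -1.0]
gripper_width: 0.999
grasp_force: 0.0
t 4.55 tcp [ 0.6216 -0.0053  0.3446] shift mm [  0.5  -0.5 106.6] turn -0.21 q [-0.48  0.49  0.53  1.77 -0.3   0.95  0.46] F [-0.3  0.2 -1. ] w 0.999 gf 0.0 tilt [-0. -0. -1.]
wcam [0.5995 0.0679 0.3146] [ 0.0839 -0.2863 -0.9545]
pin_head [316.2, 199.4] 0.83 [ 0.6206 -0.003   0.073 ]
pin_head [85.8, 67.9] 0.7 [0.4349 0.0444 0.073 ]
press_hole [315.3, 266.8] 0.85 [ 0.6361 -0.0579  0.075 ]
tray [394.4, 2.6] 0.71 [0.6412 0.1656 0.    ]
pin [316.4, 211.7] 0.8
```

View pics/w1.png

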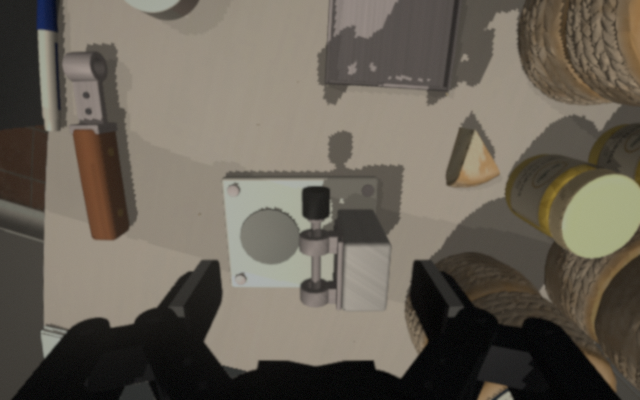

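The wrist view shows the pin head at (316,202), its rod pointing down through the knuckles and the jaws straddling it symmetrically. The estimates agree, so I'll descend and grip.

```bash
python3 -m pendant '[[0.05,0,0,0.02,0],[0.05,0,0,0.02,0],[0.05,0,0,0.02,0],[0.05,0,0,0.02,0],[0.05,0,0,0.015,0],[0.05,0,0,0.01,0],[0.05,0,0,0.004,0],[0.05,0,0,0,0]]' 50
python3 -m pendant '[[0,0,0,0,0],[0,0,0,0,0],[0,0,0,0,0],[0,0,0,0,0],[0,0,0,0,0],[0,0,0,0,0],[0,0,0,0,0],[0,0,0,0,0]]' 50
python3 - <<'E'
from h import *
togo((.621,-.005,.083),16.7);print(tool()[2][:,0])
E
```

```text
t: 5.52
eef_pos: [0.6214, -0.0057, 0.235]
tool_rot: [-0.0, 0.597, 0.802, -0.0]
contact_force: [0.4, -0.0, 0.5]
gripper_width: 0.589
grasp_force: 0.0
t: 6.18
eef_pos: [0.6219, -0.0058, 0.2364]
tool_rot: [0.0, 0.597, 0.802, 0.0]
contact_force: [-2.0, 0.0, 5.7]
gripper_width: 0.237
grasp_force: 49.1
t 6.1833 tcp [ 0.6219 -0.0058  0.2364] shift mm [ 1.  -0.8 -1.6] turn 0.01 q [-0.42  0.63  0.45  1.84 -0.39  0.76  0.53] F [-2.   0.   5.7] w 0.237 gf 49.1 tilt [ 0.001  0.    -1.   ]
[-2.87490307e-01  9.57783501e-01 -2.98438104e-04]
```

```bash
python3 -m pendant '[[0,0.002,0,-0.0015,0],[0,0.006,0,0,0],[0,0.01,0,0,0],[0,0.01,0,0,0],[0,0.01,0,0,0],[0,0.01,0,0,0],[0,0.01,0,0,0],[0,0.01,0,0,0],[0,0.01,0,0,0],[0,0.01,0,0,0],[0,0.005,0,0,0],[0,0,0,0,0]]'
python3 - <<'E'
from h import *
np.set_printoptions(precision=4,suppress=True)
# head target in tray: tray y +.041
ty=np.radians(13);c=np.array([.641,.163]);h=c+.041*np.array([-np.sin(ty),np.cos(ty)]);print(h)
togo((h[0],h[1],.04),13)
m=cam("wrist");P,D=bot.read_camera("wrist");cv2.imwrite("pics/w2.png",P)
for k,z in dict(pin_head=.073,pin_tip=.073,press_hole=.075,tray=0).items():
    for r in bot.pinpoint(k,"wrist")[:1]: print(k,r["at"],r["score"],atz("wrist",r["at"],z,m))
E
```

```text
t: 7.18
eef_pos: [0.5944, 0.0853, 0.237]
tool_rot: [-0.0, 0.596, 0.803, 0.0]
contact_force: [-0.4, -1.1, -1.2]
gripper_width: 0.236
grasp_force: 48.8
[0.6318 0.2029]
t 7.1833 tcp [0.5944 0.0853 0.237 ] shift mm [101.6  69.9  42.1] turn 3.85 q [-0.58  0.6   0.46  1.89 -0.38  0.74  0.39] F [-0.4 -1.1 -1.2] w 0.236 gf 48.8 tilt [-0.     0.001 -1.   ]
pin_head [316.4, 270.0] 0.66 [0.5937 0.0869 0.073 ]
press_hole [52.0, 310.1] 0.71 [0.4737 0.026  0.075 ]
tray [428.7, 121.3] 0.94 [0.6423 0.1667 0.    ]
```

View pics/w2.png

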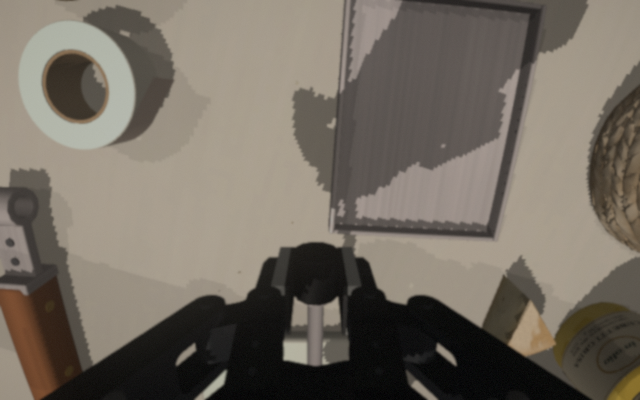

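The pin is clear of the hinge: the head is in the jaws at (316,270) with the rod straight behind it. The tray lies ahead and to the right. Next I'll carry it over and lower it.

```bash
python3 -m pendant '[[0,0.015,0.01,0,0],[0,0.025,0.017,0,0],[0,0.028,0.019,0,0],[0,0.024,0.016,0,0],[0,0.01,0.008,0,0],[0,0,0,0,3.8],[0,0,0,0.015,0],[0,0,0,0.015,0],[0,0,0,0.012,0],[0,0,0,0.008,0],[0,0,0,0.003,0],[0,0,0,0,0]]'
python3 - <<'E'
from h import *
np.set_printoptions(precision=4,suppress=True)
togo((.6318,.2055,.03),13)
P,D=bot.read_camera("top");cv2.imwrite("pics/t3.png",P)
E
```

```text
t: 8.43
eef_pos: [0.6321, 0.2004, 0.1827]
tool_rot: [-0.001, 0.623, 0.782, -0.001]
contact_force: [-0.2, 0.9, -0.4]
gripper_width: 0.235
grasp_force: 48.9
t 8.4333 tcp [0.6321 0.2004 0.1827] shift mm [ 5.1  1.2 -2.3] turn -0.12 q [-0.7   0.76  0.44  1.75 -0.45  0.73  0.19] F [-0.2  0.9 -0.4] w 0.235 gf 48.9 tilt [-0.002 -0.001 -1.   ]
```

```bash
python3 -m pendant '[[0,0.002,0,0.003,0],[0,0,0,0,0],[0.045,0,0,0,0],[0.045,0,0,0,0],[0.045,0,0,0,0],[0.045,0,0,-0.003,0],[0.045,0,0,-0.015,0],[0.045,0,0,-0.03,0],[0.045,0,0,-0.04,0],[0.06,0,0,-0.04,0],[0.07,0,0,-0.03,0],[0.07,0,0,0,0]]'
python3 - <<'E'
from h import *
np.set_printoptions(precision=4,suppress=True)
m=cam("wrist");P,D=bot.read_camera("wrist");cv2.imwrite("pics/w4.png",P)
c=np.array([.6415,.1645]);a=np.radians(13);Rt=np.array([[np.cos(a),np.sin(a)],[-np.sin(a),np.cos(a)]])
for k,z in dict(pin_head=.015,pin_tip=.008,tray=0).items():
    for r in bot.pinpoint(k,"wrist")[:1]:
        w=atz("wrist",r["at"],z,m);print(k,r["at"],r["score"],w,Rt@(w[:2]-c))
P,D=bot.read_camera("top");mt=cam("top")
for k,z in dict(lever_grip=.016,lever_hole=.016,pin_head=.015,pin_tip=.008).items():
    for r in bot.pinpoint(k,"top")[:1]:
        w=atz("top",r["at"],z,mt);print(k,r["score"],w,Rt@(w[:2]-c))
togo((.419,-.052,.02),15)
E
```

```text
t: 9.48
eef_pos: [0.6344, 0.2027, 0.3481]
tool_rot: [0.003, 0.624, 0.782, 0.006]
contact_force: [1.5, 0.4, 0.2]
gripper_width: 0.816
grasp_force: 0.0
pin_head [310.8, 181.9] 0.71 [0.6329 0.2041 0.015 ] [0.0005 0.0405]
pin_tip [307.7, 263.8] 0.84 [0.6494 0.1152 0.008 ] [-0.0034 -0.0498]
tray [310.7, 214.9] 0.91 [0.6412 0.1664 0.    ] [0.0001 0.002 ]
lever_grip 0.85 [ 0.427  -0.0505  0.016 ] [-0.2574 -0.1612]
lever_hole 0.83 [0.4002 0.0394 0.016 ] [-0.2632 -0.0676]
pin_head 0.7 [0.6216 0.2062 0.015 ] [-0.01    0.0451]
pin_tip 0.59 [0.6563 0.1109 0.008 ] [ 0.0024 -0.0555]
t 9.9333 tcp [0.6318 0.2031 0.3381] shift mm [-201.  -263.8  163.7] turn -2.1 q [-0.78  0.57  0.54  1.67 -0.34  0.99  0.11] F [-0.9  0.2 -0.2] w 0.818 gf 0.0 tilt [-0.002 -0.001 -1.   ]
```

View pics/w4.png

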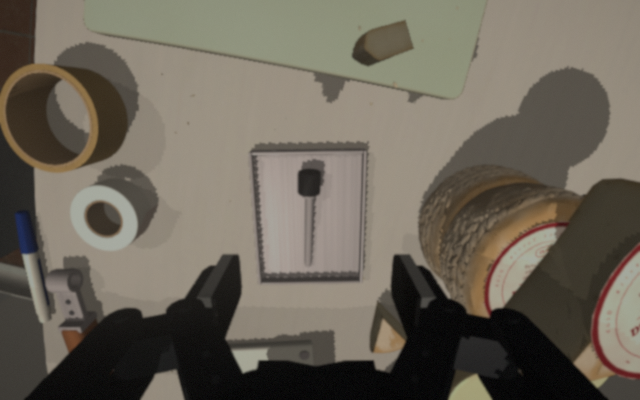

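The pin lies in the tray with its head at (310,182) and tip at (308,264), well inside the walls. On to the lever.

```bash
python3 -m pendant '[[0.07,-0.0168,-0.0215,0.003,0],[0.07,-0.0168,-0.0215,0.003,0],[0.07,-0.0168,-0.0215,0.003,0],[0.07,-0.0168,-0.0215,0.003,0],[0.07,-0.0168,-0.0215,0.003,0],[0.07,-0.0168,-0.0215,0.003,0],[0.07,-0.0168,-0.0215,0.003,0],[0.07,-0.0168,-0.0215,0.003,0],[0.07,-0.0168,-0.0215,0.003,0],[0.07,-0.0168,-0.0215,0.003,0],[0.07,-0.0168,-0.0215,0.003,-2],[0.07,0,0,0,0]]'
cat > lev.py <<'E'
from h import *
np.set_printoptions(precision=4,suppress=True)
m=cam("wrist");P,D=bot.read_camera("wrist");cv2.imwrite("pics/w5.png",P);G={}
for k in("lever_grip","lever_hole"):
    for r in bot.pinpoint(k,"wrist")[:1]:
        G[k]=w=atz("wrist",r["at"],.016,m);print(k,r["at"],r["score"],w)
r=bot.trace("lever","wrist")[0];ys,xs=np.nonzero(r["mask"])
w=np.array([atz("wrist",(x,y),.026,m)[:2] for x,y in zip(xs,ys)],np.float32)
print(r["score"],cv2.minAreaRect(w))
d=G["lever_hole"]-G["lever_grip"];print("len",np.linalg.norm(d),"yaw",np.degrees(np.arctan2(d[1],d[0])))
togo(G["lever_grip"],15)
E
python3 lev.py
```

```text
t: 10.93
eef_pos: [0.4391, -0.0337, 0.3052]
tool_rot: [-0.002, 0.611, 0.791, -0.002]
contact_force: [-0.7, -0.6, -0.6]
gripper_width: 0.817
grasp_force: 0.0
lever_grip [292.7, 203.4] 0.77 [ 0.4202 -0.0451  0.016 ]
lever_hole [286.3, 92.9] 0.9 [0.395  0.0388 0.016 ]
0.76 ((0.4153703451156616, -0.031486980617046356), (0.02799997292459011, 0.17326249182224274), 15.201043128967285)
len 0.08762874295299238 yaw 106.72597088277759
t 11.1333 tcp [ 0.4435 -0.0292  0.3063] shift mm [ -9.4 -26.8 135.3] turn -0.07 q [-0.6   0.27  0.62  2.21 -0.23  0.72  0.44] F [-0.  -0.3 -0.4] w 0.819 gf 0.0 tilt [ 0.001  0.    -1.   ]
```

View pics/w5.png

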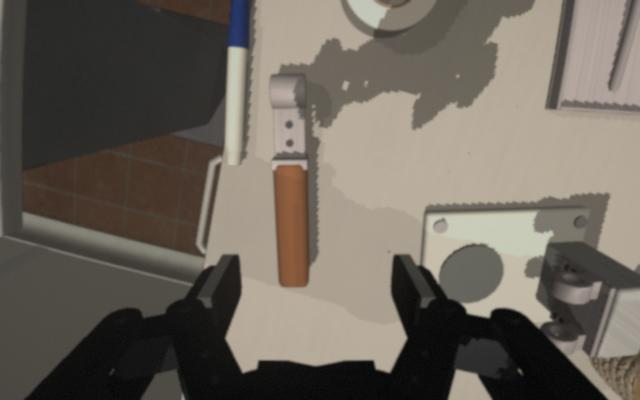

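The lever is at full view: knuckle (287,92), handle end (293,287), lying almost parallel to the tool. The size checks out at 173 mm. I'll grip it 30 mm behind the grip point to stay in reach.

```bash
python3 -m pendant '[[0.06,-0.013,-0.009,0.01,0],[0.06,-0.014,-0.010,0.02,0],[0.06,-0.014,-0.009,0.02,0],[0.06,0,0,0.015,0],[0.06,0,0,0,0],[0.06,0,0,0,0]]' 90
python3 lev.py; python3 -c "
from h import *
togo((.4275,-.076,.024),15.2)"
```

```text
t: 11.63
eef_pos: [0.4269, -0.076, 0.2409]
tool_rot: [-0.0, 0.609, 0.793, -0.001]
contact_force: [0.4, 0.6, 0.7]
gripper_width: 0.708
grasp_force: 0.0
lever_grip [318.5, 178.7] 0.76 [ 0.4199 -0.0469  0.016 ]
lever_hole [319.8, 16.8] 0.83 [0.3972 0.0399 0.016 ]
0.71 ((0.41676050424575806, -0.03569426387548447), (0.029017681255936623, 0.1676323562860489), 14.980961799621582)
len 0.08969573064493223 yaw 104.6538042506548
t 11.8333 tcp [ 0.4272 -0.076   0.242 ] shift mm [30.   0.1 71. ] turn -0.01 q [-0.42  0.38  0.54  2.28 -0.37  0.56  0.67] F [-0.5 -0.2  0.3] w 0.699 gf 0.0 tilt [ 0.002  0.    -1.   ]
t 11.8333 tcp [ 0.4272 -0.076   0.242 ] shift mm [-0.1 -0.1 63. ] turn -0.21 q [-0.42  0.38  0.54  2.28 -0.37  0.56  0.67] F [-0.5 -0.2  0.3] w 0.699 gf 0.0 tilt [ 0.002  0.    -1.   ]
```

Aligned. Descend and grip.

```bash
python3 -m pendant '[[0.06,0,0,0.02,0],[0.06,0,0,0.02,0],[0.06,0,0,0.015,0],[0.06,0,0,0.008,0],[0.06,0,0,0,0]]' 90
python3 -m pendant '[[0,0,0,0,0],[0,0,0,0,0],[0,0,0,0,0],[0,0,0,0,0],[0,0,0,0,0],[0,0,0,0,0],[0,0,0,0,0],[0,0,0,0,0],[0,0,0,0,0]]' 90
python3 -c "
from h import *
togo((.4275,-.076,.024),15.2)"
```

```text
t: 12.25
eef_pos: [0.4263, -0.0762, 0.1776]
tool_rot: [-0.001, 0.609, 0.793, -0.0]
contact_force: [-0.3, -0.4, 0.4]
gripper_width: 0.701
grasp_force: 0.0
t: 13.0
eef_pos: [0.427, -0.0767, 0.1794]
tool_rot: [0.001, 0.61, 0.793, 0.001]
contact_force: [-1.2, 0.8, 9.1]
gripper_width: 0.288
grasp_force: 88.8
t 13.0 tcp [ 0.427  -0.0767  0.1794] shift mm [0.5 0.3 0.4] turn -0.31 q [-0.3   0.51  0.4   2.29 -0.5   0.41  0.78] F [-1.2  0.8  9.1] w 0.288 gf 88.8 tilt [ 0.002  0.    -1.   ]
```

```bash
python3 -m pendant '[[0,0,0,-0.008,0],[0,0,0,-0.015,0],[0,0,0,-0.025,0],[0,0,0,-0.03,0],[0,0,0,-0.03,0],[0,0,0,-0.02,0],[0,0,0,-0.007,0],[0,0,0,0,0]]'
python3 -m pendant '[[0,0,0,0,4],[0,0,0,0,7],[0,0,0,0,7],[0,0,0,0,7],[0,0,0,0,7],[0,0,0,0,7],[0,0,0,0,7],[0,0,0,0,7],[0,0,0,0,7],[0,0,0,0,7],[0,0,0,0,7],[0,0,0,0,7]]'
python3 -m pendant '[[0,0,0,0,5],[0,0,0,0,2.5],[0,0,0,0,0],[0,0,0,0,0]]'
cat > fit.py <<'E'
from h import *
import sys
np.set_printoptions(precision=4,suppress=True)
s,p,R=tool();g=p+R[:,2]*.155
H={}
for n in("wrist","top","side"):
    m=cam(n);P,D=bot.read_camera(n);cv2.imwrite(f"pics/{n}_{sys.argv[1]}.png",P)
    for k in("press_hole","lever_hole","lever_grip"):
        for r in bot.pinpoint(k,n)[:1]:
            H.setdefault(k,[]).append(ray(n,r["at"],m));print(n,k,np.round(r["at"]),round(r["score"],2),"at expected z",atz(n,r["at"],.075 if k=="press_hole" else g[2]-.008,m))
for k,o in H.items():
    if len(o)>1:
        X=tri(o);print(k,"tri",X,"in tool rel grasp mm",1000*R.T@(X-g))
togo((.6365,-.058,.2),106.5)
print("tool yaw x",np.degrees(np.arctan2(R[1,0],R[0,0])))
E
python3 fit.py f1
```

```text
t: 13.67
eef_pos: [0.4266, -0.0765, 0.3148]
tool_rot: [0.001, 0.609, 0.793, 0.002]
contact_force: [-0.2, -0.2, -2.7]
gripper_width: 0.288
grasp_force: 88.9
t: 14.67
eef_pos: [0.4254, -0.0764, 0.3119]
tool_rot: [0.0, 0.979, 0.204, -0.001]
contact_force: [0.2, -0.0, -3.1]
gripper_width: 0.287
grasp_force: 88.7
t: 15.0
eef_pos: [0.4257, -0.0764, 0.3122]
tool_rot: [0.0, 0.99, 0.144, -0.001]
contact_force: [0.4, 1.2, -3.6]
gripper_width: 0.29
grasp_force: 88.8
wrist lever_grip [314. 209.] 0.94 at expected z [ 0.4546 -0.067   0.1492]
top press_hole [354. 165.] 0.87 at expected z [ 0.6421 -0.0517  0.075 ]
top lever_grip [364. 239.] 0.6 at expected z [ 0.4564 -0.0685  0.1492]
side press_hole [372. 204.] 0.88 at expected z [ 0.6331 -0.0615  0.075 ]
side lever_hole [341. 201.] 0.57 at expected z [ 0.5377 -0.0421  0.1492]
side lever_grip [326. 230.] 0.95 at expected z [ 0.4573 -0.0646  0.1492]
lever_grip tri [ 0.4557 -0.067   0.1523] in tool rel grasp mm [31.753  -0.4888  4.8047]
press_hole tri [ 0.6455 -0.0537  0.0608] in tool rel grasp mm [217.7471  40.5662  95.9288]
t 15.6 tcp [ 0.4263 -0.0766  0.3132] shift mm [206.8  41.6 -41.8] turn -0.08 q [-0.84  0.35  1.06  2.24 -0.45  0.77 -0.76] F [ 0.5  0.3 -2.6] w 0.288 gf 88.8 tilt [ 0.  0. -1.]
tool yaw x 16.502897028350066
```

View pics/wrist_f1.png

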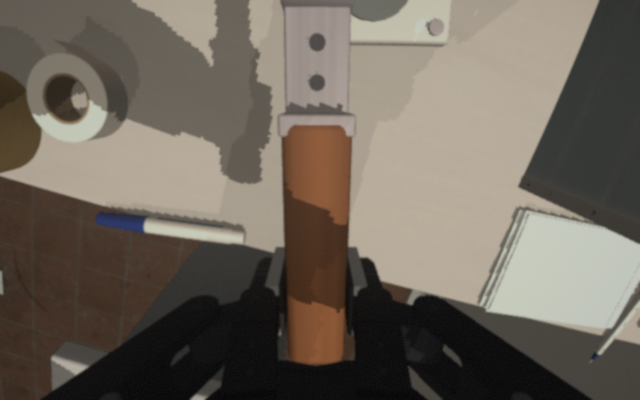

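The lever sits straight along the tool axis and is level. Its hole is about 120 mm ahead of the grasp and 8 mm below it. I'll hover above the gap.

```bash
python3 -m pendant '[[0,0.008,0.004,0,0],[0,0.012,0.006,0,0],[0,0.014,0.007,0,0],[0,0.014,0.007,0,0],[0,0.014,0.007,0,0],[0,0.012,0.006,0,0],[0,0.008,0.003,0.005,0],[0,0.004,0.002,0.01,0],[0,0,0,0.01,0],[0,0,0,0.008,0],[0,0,0,0.002,0],[0,0,0,0,0]]'
python3 fit.py f2
python3 -c "
import cv2
a=cv2.imread('pics/top_f2.png')[135:215,320:400];b=cv2.imread('pics/side_f2.png')[155:235,320:420]
a=cv2.resize(a,(400,400),interpolation=2);b=cv2.resize(b,(400,320),interpolation=2);b=cv2.copyMakeBorder(b,0,80,0,0,0)
cv2.imwrite('pics/c.png',cv2.hconcat([a,b]))"
```

```text
t: 16.6
eef_pos: [0.5196, -0.0925, 0.277]
tool_rot: [-0.0, 0.99, 0.142, -0.001]
contact_force: [1.1, -0.3, -3.1]
gripper_width: 0.289
grasp_force: 88.8
wrist lever_hole [316. 210.] 0.45 at expected z [ 0.548  -0.0838  0.114 ]
wrist lever_grip [314. 210.] 0.65 at expected z [ 0.5481 -0.0828  0.114 ]
top press_hole [356. 165.] 0.9 at expected z [ 0.6424 -0.0562  0.075 ]
top lever_hole [357. 164.] 0.77 at expected z [ 0.6363 -0.0564  0.114 ]
top lever_grip [372. 198.] 0.75 at expected z [ 0.5536 -0.0922  0.114 ]
side press_hole [373. 201.] 0.78 at expected z [ 0.6421 -0.0567  0.075 ]
side lever_grip [360. 220.] 0.75 at expected z [ 0.5436 -0.0852  0.114 ]
lever_hole tri [ 0.6048 -0.0546  0.2835] in tool rel grasp mm [  92.3984  -12.3339 -161.6624]
lever_grip tri [ 0.5491 -0.0863  0.1125] in tool rel grasp mm [30.4233  2.563   9.4287]
press_hole tri [ 0.6426 -0.0564  0.0744] in tool rel grasp mm [128.6343   0.2247  47.292 ]
t 17.2 tcp [ 0.5207 -0.0925  0.2783] shift mm [120.8  -0.4 -76.7] turn -0.09 q [-0.61  0.56  0.88  2.06 -0.61  0.81 -0.64] F [-0.2  0.9 -2.9] w 0.284 gf 88.8 tilt [ 0.  0. -1.]
tool yaw x 16.381804489795964
```

View pics/c.png

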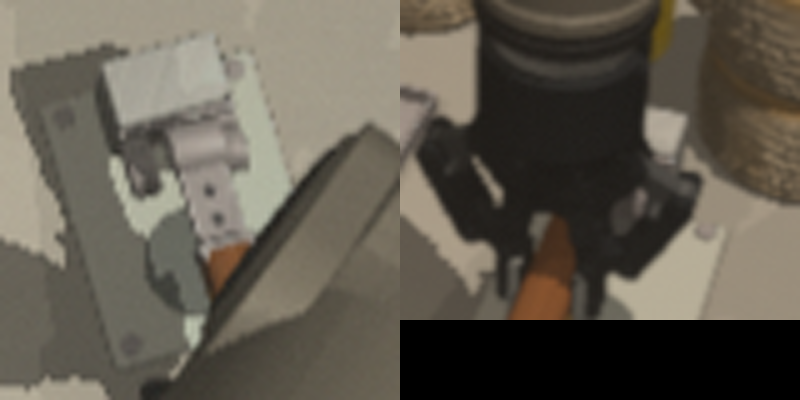

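The top view shows the lever knuckle over the gap at crop (205,147), with the left press knuckle peeking out at (140,175). The side view is blocked by the gripper. The wrist measurements and the kinematics from the pin grip agree to about 1 mm, so I'll descend gently.

```bash
python3 -m pendant '[[0,0.0005,0,0.004,0],[0,0,0,0.005,0],[0,0,0,0.005,0],[0,0,0,0.004,0],[0,0,0,0,0],[0,0,0,0,0]]'
python3 -m pendant '[[0,0,0,0.003,0],[0,0,0,0.003,0],[0,0,0,0.003,0],[0,0,0,0.003,0],[0,0,0,0,0],[0,0,0,0,0]]'
```

```text
t: 17.7
eef_pos: [0.521, -0.0925, 0.2598]
tool_rot: [-0.0, 0.99, 0.143, -0.0]
contact_force: [-1.1, 0.7, -3.2]
gripper_width: 0.284
grasp_force: 88.8
t: 18.2
eef_pos: [0.5211, -0.0925, 0.248]
tool_rot: [-0.0, 0.99, 0.143, -0.0]
contact_force: [-0.2, 0.1, -3.3]
gripper_width: 0.289
grasp_force: 88.8
```

No contact. The last 9.5 mm, then look.

```bash
python3 -m pendant '[[0,0,0,0.003,0],[0,0,0,0.003,0],[0,0,0,0.0025,0],[0,0,0,0.001,0],[0,0,0,0,0],[0,0,0,0,0]]'
python3 fit.py f3
python3 - <<'E'
from h import *
np.set_printoptions(precision=1,suppress=True)
m=cam("top");P,D=bot.read_camera("top")
c=np.array([.637,-.058]);a=np.radians(16.5);Rp=np.array([[np.cos(a),np.sin(a)],[-np.sin(a),np.cos(a)]])
W=[]
for y in range(145,185):
    for x in range(335,385):
        if D[y,x]>0:
            o,v=ray("top",(x,y),m);w=o+v*D[y,x];W.append([*(Rp@(w[:2]-c)),w[2]])
W=np.array(W)*1000
# height profile per y-slab along x, near the axis
for lo in range(-32,32,4):
    s=W[(W[:,1]>=lo)&(W[:,1]<lo+4)&(abs(W[:,0])<22)];s=s[np.argsort(s[:,0])]
    print(lo,[(int(q[0]),int(q[2])) for q in s if q[2]>45])
a=P[135:215,320:400];cv2.imwrite("pics/d.png",cv2.resize(a,(560,560),interpolation=2))
E
```

```text
t: 18.7
eef_pos: [0.5212, -0.0925, 0.2386]
tool_rot: [0.0, 0.99, 0.143, -0.0]
contact_force: [0.3, -0.7, -3.1]
gripper_width: 0.287
grasp_force: 88.8
wrist lever_grip [316. 210.] 0.7 at expected z [ 0.5503 -0.0841  0.0756]
top press_hole [355. 169.] 0.91 at expected z [ 0.6321 -0.0531  0.075 ]
top lever_hole [357. 169.] 0.69 at expected z [ 0.6315 -0.0581  0.0756]
top lever_grip [369. 199.] 0.79 at expected z [ 0.5554 -0.0877  0.0756]
side press_hole [370. 205.] 0.66 at expected z [ 0.6281 -0.0571  0.075 ]
side lever_grip [360. 230.] 0.92 at expected z [ 0.553  -0.0808  0.0756]
lever_grip tri [ 0.5523 -0.0844  0.0797] in tool rel grasp mm [32.1631  1.0694  3.9127]
press_hole tri [ 0.6334 -0.0539  0.069 ] in tool rel grasp mm [118.5882  -5.331   14.6136]
t 19.3 tcp [ 0.5212 -0.0924  0.2387] shift mm [ 120.4   -0.4 -116.3] turn -0.09 q [-0.55  0.62  0.81  2.07 -0.67  0.74 -0.59] F [ 0.2  0.8 -3.3] w 0.291 gf 88.8 tilt [ 0.  0. -1.]
tool yaw x 16.405285903063255
-32 [(-11, 79), (-10, 85), (-7, 84), (-5, 87), (2, 86), (8, 82), (10, 85), (14, 81), (16, 85), (17, 91), (20, 90)]
-28 [(-11, 
[... 2938 characters left out ...]
 83), (14, 85), (17, 83), (19, 85), (19, 94)]
20 [(-10, 77), (-10, 80), (-8, 81), (-7, 82), (-6, 84), (-5, 84), (-3, 87), (-1, 87), (0, 88), (1, 88), (3, 89), (4, 88), (6, 85), (8, 88), (9, 86), (11, 85), (12, 83), (15, 81), (17, 83), (18, 91), (19, 80), (19, 93), (20, 93), (21, 91)]
24 [(-9, 80), (-7, 84), (-5, 85), (-4, 88), (-3, 89), (-2, 86), (0, 89), (0, 87), (1, 92), (3, 86), (4, 88), (5, 88), (7, 87), (8, 86), (10, 84), (13, 84), (14, 83), (15, 83), (16, 83), (19, 82), (20, 92)]
28 [(-10, 73), (-8, 78), (-6, 84), (-4, 74), (-1, 69), (-1, 83), (0, 89), (4, 69), (6, 87), (6, 70), (8, 88), (11, 86), (14, 71), (15, 83), (17, 83), (18, 88), (19, 47), (19, 58), (20, 94), (20, 67), (21, 75)]
```

View pics/d.png

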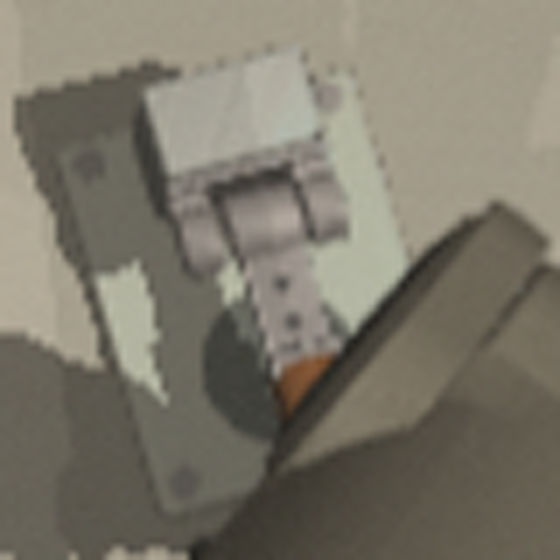

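The lever ring at (265,215) sits between the two press knuckles at (200,235) and (325,205) and looks coaxial. Next I'll fit the ring surfaces in the same depth images to get the offset.

```bash
cat > ring.py <<'E'
from h import *
from scipy.optimize import least_squares
m=cam("top");c=np.array([.637,-.058]);a=np.radians(16.5);Rp=np.array([[np.cos(a),np.sin(a)],[-np.sin(a),np.cos(a)]])
W=[];N=6
for i in range(N):
    P,D=bot.read_camera("top")
    for y in range(145,185):
        for x in range(335,385):
            if D[y,x]>0:
                o,v=ray("top",(x,y),m);w=o+v*D[y,x];W.append([*(Rp@(w[:2]-c)),w[2]])
W=np.array(W)*1000
def fit(lo,hi):
    s=W[(W[:,1]>lo)&(W[:,1]<hi)&(abs(W[:,0])<9)&(W[:,2]>78)]
    f=lambda p:np.hypot(s[:,0]-p[0],s[:,2]-p[1])-13
    r=least_squares(f,[0,75],loss="soft_l1",f_scale=1.5);return np.round(r.x,2),len(s)
print("press -y ring",fit(-30,-20),"press +y ring",fit(17,27),"lever ring",fit(-11,8))
b=W[(W[:,0]>-7)&(W[:,0]<6)]
for lo in range(-36,36,1):
    q=b[(b[:,1]>=lo)&(b[:,1]<lo+1)]; 
    if len(q): print(lo,len(q),round(float(np.mean(q[:,2]>80)),2),end=" | ")
E
python3 ring.py
```

```text
press -y ring (array([-4.000e-02,  7.545e+01]), 160) press +y ring (array([ 2.56, 75.97]), 178) lever ring (array([ 2.24, 75.55]), 334)
-36 8 0.0 | -34 6 0.0 | -33 5 0.0 | -32 1 0.0 | -31 8 0.0 | -30 12 0.67 | -29 9 1.0 | -28 20 0.75 | -27 15 0.87 | -26 13 0.54 | -25 24 0.62 | -24 16 0.88 | -23 9 1.0 | -22 18 1.0 | -21 7 1.0 | -20 15 1.0 | -19 10 1.0 | -18 18 0.67 | -17 26 1.0 | -16 2 1.0 | -15 6 1.0 | -14 9 1.0 | -13 11 1.0 | -12 14 1.0 | -11 9 1.0 | -10 16 1.0 | -9 14 1.0 | -8 7 1.0 | -7 12 1.0 | -6 18 1.0 | -5 6 1.0 | -4 19 1.0 | -3 9 1.0 | -2 14 1.0 | -1 13 1.0 | 0 8 1.0 | 1 20 1.0 | 2 13 1.0 | 3 15 0.53 | 4 23 0.78 | 5 18 0.56 | 6 23 0.43 | 7 25 0.6 | 8 16 0.44 | 9 29 0.76 | 10 20 0.55 | 11 29 0.41 | 12 7 0.0 | 14 6 0.0 | 15 7 0.14 | 16 12 0.83 | 17 29 0.76 | 18 12 0.75 | 19 22 0.77 | 20 23 0.7 | 21 7 1.0 | 22 18 0.94 | 23 22 0.41 | 24 22 0.68 | 25 24 0.46 | 26 23 0.39 | 27 24 0.71 | 28 34 0.44 | 29 29 0.24 | 30 8 0.0 | 31 10 0.0 | 32 12 0.0 | 33 6 0.0 | 34 15 0.0 | 35 12 0.0 |
```

Offsets are about 1 mm in x and 0.7 mm along the axis, with height equal, all within tolerance. I'll make a small nudge, confirm there's no contact, and hand in.

```bash
python3 -m pendant '[[0,-0.0005,-0.0007,0,0],[0,0,0,0,0],[0,0,0,0,0],[0,0,0,0,0],[0,0,0,0,0],[0,0,0,0,0]]'
python3 ring.py | head -1; python3 -c "
from h import *
m=cam('top');P,D=bot.read_camera('top')
for k,z in(('pin_head',.015),('pin_tip',.008)):
    r=bot.pinpoint(k,'top')[0];print(k,r['score'],atz('top',r['at'],z,m))
togo((.6365,-.058,.2),106.5)"
```

```text
t: 20.15
eef_pos: [0.5205, -0.0919, 0.2387]
tool_rot: [0.0, 0.99, 0.143, 0.0]
contact_force: [0.1, 1.0, -2.2]
gripper_width: 0.288
grasp_force: 88.8
press -y ring (array([-0.37, 75.38]), 162) press +y ring (array([ 2.72, 75.85]), 180) lever ring (array([ 2.1 , 75.84]), 324)
pin_head 0.45 [0.62812352 0.20441385 0.015     ]
pin_tip 0.43 [0.65410144 0.11823143 0.008     ]
t 20.6 tcp [ 0.5205 -0.0919  0.2387] shift mm [ 120.9    0.3 -116.3] turn -0.09 q [-0.56  0.61  0.81  2.08 -0.67  0.73 -0.59] F [-0.2 -0.1 -3. ] w 0.286 gf 88.8 tilt [-0.  0. -1.]
```

```bash
python3 -c "
from station import bot
print(bot.hand_in())"
```

```text
the job is handed in; nothing more can be done
None
```

I handed the job in at about 21 s of the 59 s: the pin lies let go in the tray, and the lever is held level in the press gap with its hole about 1 mm off the hinge axis and no contact felt; the verdict was not shown to me.

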